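Pin the swing arm and snap the retaining cap on

TASK

Fit the pivot of the small swing-arm fixture: take the steel pin out of its wooden block, put it down through the bore of the fixture's stud until its head rests on the stud, and let it go. Then press the snap cap (the low, ribbed grey cap standing on the desk; not the taller grey beaker by the bottles) over the stud, through the click and on down until its rim is fully home on the shoulder, and finish there with the gripper still on the cap, keeping it pressed down with a moderate push of roughly 10 N. Leave the two paint pots and the pin vice where they are.

Things in the scene. Friction and masses are not known exactly. Their poses are not given: they have to be found in the camera images.
- fixture: Fixed pivot fixture; origin on the stud's axis at desk level, z up. Dark round foot 76 mm diameter, 6 mm thick; round lug 52 mm diameter up to z = 24 mm; on it a bright steel stud 28 mm diameter, z = 24 to 44 mm, with four 8 mm spring balls standing 4 mm out of its side at z = 36.5 mm. An aluminium swing arm, 26 mm wide, top at z = 18 mm (nut to 23 mm), runs from the lug along its +x to 118 mm.
- stud_top (a point): Centre of the mouth of the 12 mm bore down the stud's axis, on the stud's flat top face, 44 mm above the desk. The bore is 38 mm deep.
- seat (a point): Point on the stud's axis level with the shoulder (the lug's flat top face, 24 mm above the desk). The cap's rim comes home on the shoulder: the cap's origin then lies here.
- pin_block: Light wooden block, 56 x 56 x 42 mm, fixed on the desk, with one 12 mm hole in the centre of its top face in which the pin stands. Origin: centre of its underside; z up.
- pin: Loose steel pivot pin, about 40 g, 52 mm long, upright in the block. Origin: centre of its lower end; z up along the pin. Shank 9.5 mm diameter, 36 mm long, chamfered foot; above it a plain round head 14 mm diameter, 16 mm tall, by which to grip it. At the start the head's underside rests on the block's top, 42 mm above the desk.
- pin_collar (a point): Centre of the underside of the pin's head, 36 mm above the pin's lower end.
- snap_cap: Loose ribbed grey cap, about 40 g, mouth down on the desk. 48 mm diameter, 43 mm tall, flat top. Origin: mouth centre at the rim; z up. Inside: 39 mm deep, 31 mm lip at the mouth, wider above. On the stud the lip meets the balls with the rim 13 mm over the shoulder; it takes 8 to 15 N to pass, the force is gone at 8 mm (click), then the balls draw it on until the rim rests on the shoulder.
- paint_pot_a: Bystander: small round paint pot, 34 mm diameter, 42 mm tall, black lid, on the near side of the fixture. Origin: centre of its underside.
- paint_pot_b: Bystander: small round paint pot, 34 mm diameter, 42 mm tall, black lid, beyond the work, to the right. Origin: centre of its underside.
- pin_vice: Bystander: grey pin vice (small hand drill), 106 mm long, 10 mm thick, lying near the desk's front edge on the left. Origin: centre of its underside.

How it is judged:
By the outcome, as a careful person would: the job done as asked, in the order asked, and still so for the second after the job is handed in, while the arm keeps its last pose, push and grip.
It also fails if it takes over 56 s, if anything falls off the work surface, if the arm or the gripper's body presses on something with over 40 N, if the wrist force passes 120 N, or if a joint passes its speed limit or range.

ROBOT

A 7-joint arm with a two-finger parallel gripper is mounted at the origin on a cart in front of the work surface, level with it; the furniture and walls round the work are solid. World frame = base frame: x ahead of the robot, y to its left, z up, the work surface at z = 0. Lengths are in m, angles in rad, forces in N, time in s.
With the tool pointing down it reaches from about 0.4 to 0.85 m from the base axis. Payload 10.4 kg.
Tool frame: the origin (TCP) lies between the finger pads; the fingertips stand 17 mm ahead of it and the grasp point (between the pads) lies 2 mm behind it (arm.tip_reach is the distance from the TCP to the fingertips, in m); z points along the fingers, y is the line along which they close (so a half turn about z gives the same grasp; the last joint's range is limited). The gripper opens to 87 mm and grips with 3 to 60 N. Pads are 19 mm wide; open, the fingers measure 117 mm over their backs; the gripper's body (75 mm by 190 mm) begins 51 mm behind the grasp point.
Start: joints at [-1.215, 0.332, -0.065, 1.46, 0.022, 1.35, -0.088], TCP at [0.231, 0.581, 0.24] pointing down, gripper open.
Joint ranges: [-2.6, 2.6], [-0.5, 2.12], [-1.47, 1.34], [0.16, 2.42], [-1.27, 4.41], [0.06, 2.06], [-2.6, 2.6]. Speed limits (rad/s): [2.22, 2.22, 2.79, 2.79, 3.14, 3.14, 3.14].

INTERFACE

Orientations are given as a 3x3 rotation matrix whose columns are the frame's x, y, z axes.
In Python, from plant import read_state, optics, arm gives the robot as it stands.
- The arm moves only by the shell command python3 -m crank 'ROWS'. ROWS is a JSON object whose one key "moves" holds a list of rows, each an object with "xyz": the shift along the tool's x, y, z in cm, a list of three; "spin": the turn about the tool's z in degrees; "claw": the closure, from -1 (fully open) to 1 (shut). A call has exactly 10 rows; each row is the pose to reach, as a shift and turn from the pose commanded when the call began, along the tool's axes at that moment; what a row does not reach only later rows make up. A row lasts 1/10 s, in which the tool goes at most 50 mm and 8.59 degrees, less where a joint would pass 70% of its speed; a pose out of reach is approached as far as the arm can. A call with a gripper value outside its range is refused whole. The fingers move at their own pace and stop on an object; the grip force is fixed at half the most. Time passes only in rows, so rows that repeat a pose let the fingers close, or fill a call up. It gives the time, the measured TCP pose, the force, the opening and the grip force at its end, in the units of the state.
- read_state(): the state, without advancing time (a new reading comes with each control period).
- optics.camera(name): name is "side" or "top"; returns the picture (420x560x3 uint8, red, green, blue); there is no depth.
- optics.get_calibration(name): a dict with "intrinsics" (3x3 intrinsics, pixels), "R" (3x3) and "t" (3): a world point X has camera coordinates R X + t. Camera axes: x right, y down, z forward; pixel columns grow to the right and rows downward; lengths in m; the calibration is good to about 2 mm. A picture is of the moment at which its call begins. get_calibration takes no time and is no camera call.
- arm.finish_job(): hands the job in; it is judged then, once.
The state is a dict: "time": time; "qpos": joint angles; "joint_vel": joint speeds; "joint_torque": joint torques, N m; "tcp_pos": TCP position; "tool_rot": TCP orientation; "force": force on the tool from outside, world axes, zero at the start; "ft_torque": the same for the moment, N m; "finger_gap": opening from 0.0 (shut) to 1.0 (fully open); "grasp_force": force on a finger pad.
Only numpy, scipy, OpenCV 4.12 (cv2) and the standard library are available. Lean on these libraries where they do the work, as an engineer would, in place of code of your own. Each camera call takes 0.05 s, during which the arm holds its last target. There are 200 camera calls.

## Working session

There is one attempt and no reset: what is moved stays moved. The work goes in short steps, Python scripts to look and compute and a shell command to move; the robot and the scene stay as the last step left them, time stands still between calls to the robot, and variables do not carry over. Pictures are saved under pics/ and viewed, at most 10 in all, crops included, and the job is handed in when it is done.

```bash
mkdir -p pics; ls; python3 - <<'E'
from plant import read_state, optics, arm
import cv2, numpy as np
s=read_state()
for k in s: print(k, np.round(s[k],4).tolist())
print(arm.tip_reach)
for n in ("side","top"):
    im=optics.camera(n); cv2.imwrite(f"pics/{n}0.png",im[:,:,::-1]); np.save(f"pics/{n}0.npy",im)
    c=optics.get_calibration(n); print(n,c)
E
```

```text
pics
time 0.0
qpos [-1.2146, 0.3329, -0.0647, 1.4609, 0.0216, 1.3499, -0.0885]
joint_vel [-0.0008, -0.0001, -0.0012, -0.0019, -0.0027, -0.0014, 0.0009]
joint_torque [0.0002, -62.3274, 0.0244, -38.9899, -0.0615, 0.04, 0.0001]
tcp_pos [0.231, 0.5804, 0.2387]
tool_rot [[-0.9291, 0.3698, -0.0004], [0.3698, 0.9291, -0.0014], [-0.0001, -0.0014, -1.0]]
force [-0.1557, -0.934, -0.5316]
ft_torque [-0.0049, -0.0227, 0.0313]
grasp_force 0.0
finger_gap 1.0002
0.017
side {'intrinsics': array([[481.16183869,   0.        , 273.09610813],
       [  0.        , 481.16183869, 209.72850096],
       [  0.        ,   0.        ,   1.        ]]), 'R': array([[ 0.99964721,  0.01194864,  0.0237211 ],
       [ 0.02619121, -0.59186571, -0.80561095],
       [ 0.00441375,  0.80594802, -0.59196985]]), 't': array([-0.5031633 ,  0.09085092,  0.80013846])}
top {'intrinsics': array([[503.25966505,   0.        , 280.50603052],
       [  0.        , 503.25966505, 208.64682531],
       [  0.        ,   0.        ,   1.        ]]), 'R': array([[ 0.01284019, -0.99981181, -0.0145419 ],
       [-0.98884413, -0.01053828, -0.14858071],
       [ 0.1483995 ,  0.01628747, -0.98879336]]), 't': array([0.09672602, 0.52919774, 1.01604368])}
```

View pics/side0.png

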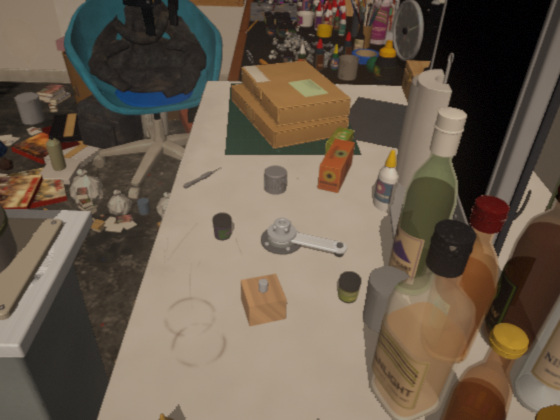

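View pics/top0.png

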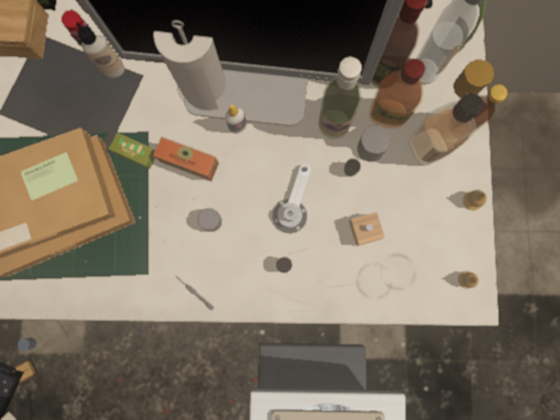

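The side view shows the cap at about (275,180), the stud at (281,228), the pin at (264,285) and the pots at (222,227) and (349,287). In the top view the cap is at (209,220), the stud at (289,212) and the pin at (369,226). I'll enlarge these to measure them.

```bash
python3 - <<'E'
import cv2, numpy as np
s=np.load("pics/side0.npy")[:,:,::-1]; t=np.load("pics/top0.npy")[:,:,::-1]
def c(im,u,v,w=64,h=64): return cv2.resize(im[v-h//2:v+h//2,u-w//2:u+w//2],(256,256),interpolation=cv2.INTER_CUBIC)
a=np.hstack([c(s,276,180),c(s,282,232),c(s,264,296)]); b=np.hstack([c(t,209,220),c(t,290,212),c(t,367,228)])
cv2.imwrite("pics/crops.png",np.vstack([a,b]))
E
```

```text
(no output)
```

View pics/crops.png

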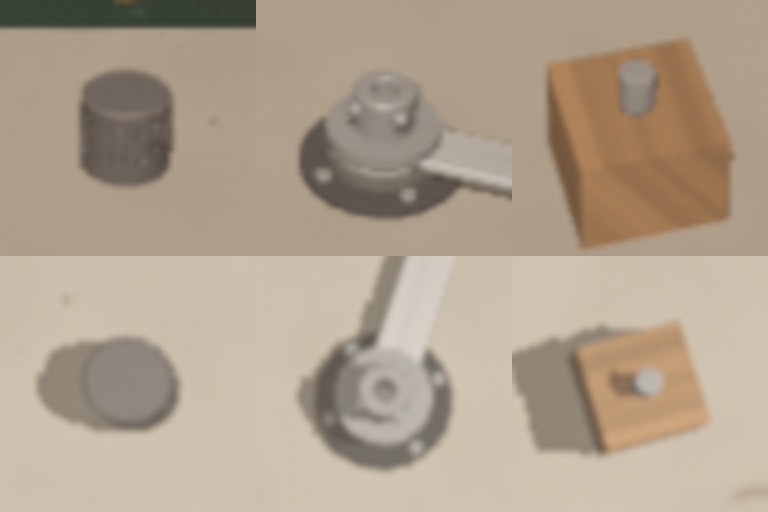

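```bash
cat > h.py <<'E'
from plant import read_state, optics, arm
import cv2, numpy as np
np.set_printoptions(precision=4,suppress=True)
C={n:optics.get_calibration(n) for n in("side","top")}
def ray(n,p):
    c=C[n];d=c["R"].T@np.linalg.solve(c["intrinsics"],[p[0],p[1],1]);return -c["R"].T@c["t"],d/np.linalg.norm(d)
def plane(n,p,z):
    o,d=ray(n,p);return o+d*(z-o[2])/d[2]
def tri(ps,pt):
    A=0;b=0
    for n,p in(("side",ps),("top",pt)):
        o,d=ray(n,p);M=np.eye(3)-np.outer(d,d);A=A+M;b=b+M@o
    return np.linalg.solve(A,b)
def proj(n,X):
    c=C[n];q=c["intrinsics"]@(c["R"]@np.asarray(X,float)+c["t"]);return q[:2]/q[2]
def rel(X,s=None):
    "shift in tool axes, cm, from present TCP"
    s=s or read_state();return s["tool_rot"].T@(np.asarray(X)-s["tcp_pos"])*100
def shot(name,tag):
    im=optics.camera(name);np.save(f"pics/{tag}.npy",im);return im
E
python3 - <<'E'
from h import *
for n,ps,pt,z in(("cap",(275.1,170.9),(208.4,218.4),.043),("stud",(282.1,222.1),(289.9,213.1),.044),("pin",(262.9,281.1),(368.9,226.9),.058),
 ("potA",(222,217),(285,264.5),.042),("potB",(349.5,279),(352,167),.042)):
    print(n,plane("side",ps,z),plane("top",pt,z),tri(ps,pt))
print("arm end",plane("side",(340,247),.02),plane("top",(305.5,170),.02))
# block corners, top
for x,y in((576,354),(680,322),(708,420),(604,453)): 
    print(plane("top",(335+(x-512)/4-.4,196+(y-256)/4-.4),.042))
E
```

```text
cap [0.5034 0.2507 0.043 ] [0.5054 0.2535 0.043 ] [0.5045 0.2536 0.0414]
stud [0.5171 0.08   0.044 ] [0.5183 0.0831 0.044 ] [0.5179 0.0831 0.0417]
pin [ 0.488  -0.0801  0.058 ] [ 0.4895 -0.0788  0.058 ] [ 0.4888 -0.079   0.057 ]
potA [0.4107 0.0928 0.042 ] [0.4115 0.0922 0.042 ] [0.4111 0.0921 0.0425]
potB [ 0.6196 -0.0548  0.042 ] [ 0.6185 -0.0473  0.042 ] [ 0.6206 -0.0482  0.0355]
arm end [0.6174 0.0453 0.02  ] [0.6162 0.0503 0.02  ]
[ 0.5052 -0.0435  0.042 ]
[ 0.5226 -0.0978  0.042 ]
[ 0.4715 -0.1114  0.042 ]
[ 0.4537 -0.0575  0.042 ]
```

```bash
python3 -c "
from h import *
print(rel([.489,-.079,.16]),rel([.489,-.079,.239]))"
```

```text
[-48.3531 -51.7127   7.9519] [-48.3536 -51.7228   0.0519]
```

```bash
python3 -m crank '{"moves":[{"xyz":[-48.35,-51.7,0],"spin":68.3,"claw":-1},{"xyz":[-48.35,-51.7,0],"spin":68.3,"claw":-1},{"xyz":[-48.35,-51.7,0],"spin":68.3,"claw":-1},{"xyz":[-48.35,-51.7,0],"spin":68.3,"claw":-1},{"xyz":[-48.35,-51.7,0],"spin":68.3,"claw":-1},{"xyz":[-48.35,-51.7,0],"spin":68.3,"claw":-1},{"xyz":[-48.35,-51.7,0],"spin":68.3,"claw":-1},{"xyz":[-48.35,-51.7,0],"spin":68.3,"claw":-1},{"xyz":[-48.35,-51.7,0],"spin":68.3,"claw":-1},{"xyz":[-48.35,-51.7,0],"spin":68.3,"claw":-1}]}'; python3 -c "
from h import *
s=read_state();print(s['tool_rot'],rel([.489,-.079,.12]))"
```

```text
time: 1.1
tcp_pos: [0.4135, 0.113, 0.2395]
tool_rot: [[0.0, 1.0, -0.0], [1.0, -0.0, 0.0], [0.0, -0.0, -1.0]]
force: [0.8, 1.0, -0.1]
finger_gap: 0.997
grasp_force: 0.0
[[ 0.0003  1.     -0.    ]
 [ 1.     -0.0003  0.0005]
 [ 0.0005 -0.     -1.    ]] [-19.2058   7.5542  11.9383]
```

```bash
python3 -m crank '{"moves":[{"xyz":[-19.2,7.55,6],"spin":0,"claw":-1},{"xyz":[-19.2,7.55,6],"spin":0,"claw":-1},{"xyz":[-19.2,7.55,6],"spin":0,"claw":-1},{"xyz":[-19.2,7.55,6],"spin":0,"claw":-1},{"xyz":[-19.2,7.55,6],"spin":0,"claw":-1},{"xyz":[-19.2,7.55,12],"spin":0,"claw":-1},{"xyz":[-19.2,7.55,12],"spin":0,"claw":-1},{"xyz":[-19.2,7.55,12],"spin":0,"claw":-1},{"xyz":[-19.2,7.55,12],"spin":0,"claw":-1},{"xyz":[-19.2,7.55,12],"spin":0,"claw":-1}]}'; python3 -c "
from h import *
s=read_state();print(s['tcp_pos'],s['force'],rel([.489,-.079,.0615]))
im=shot('side','s1'); print(proj('side',s['tcp_pos']+[0,0,-.017]),proj('side',[.489,-.079,.058]))
cv2.imwrite('pics/s1.png',cv2.resize(im[200:340,180:360,::-1],(720,560),interpolation=cv2.INTER_CUBIC))"
```

```text
time: 2.1
tcp_pos: [0.4899, -0.0765, 0.1212]
tool_rot: [[-0.001, 1.0, 0.002], [1.0, 0.001, 0.001], [0.001, 0.002, -1.0]]
force: [-0.4, 0.6, 0.7]
finger_gap: 1.0
grasp_force: 0.0
[ 0.4899 -0.0765  0.1212] [-0.3758  0.608   0.6652] [-0.2573 -0.1009  5.97  ]
[264.6532 255.7845] [263.5972 280.5682]
```

View pics/s1.png

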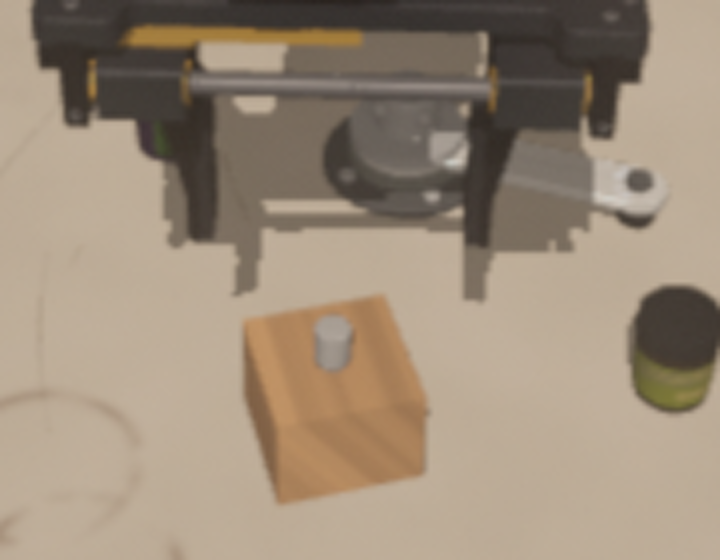

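The fingers straddle the pin, with the finger midline at u≈265 and the pin at u≈263, and the projection agrees. I'll lower and grip.

```bash
python3 -m crank '{"moves":[{"xyz":[-0.25,-0.1,2],"spin":0,"claw":-1},{"xyz":[-0.25,-0.1,4],"spin":0,"claw":-1},{"xyz":[-0.25,-0.1,5],"spin":0,"claw":-1},{"xyz":[-0.25,-0.1,5.9],"spin":0,"claw":-1},{"xyz":[-0.25,-0.1,5.9],"spin":0,"claw":-1},{"xyz":[-0.25,-0.1,5.9],"spin":0,"claw":1},{"xyz":[-0.25,-0.1,5.9],"spin":0,"claw":1},{"xyz":[-0.25,-0.1,5.9],"spin":0,"claw":1},{"xyz":[-0.25,-0.1,5.9],"spin":0,"claw":1},{"xyz":[-0.25,-0.1,5.9],"spin":0,"claw":1}]}'; python3 -c "
from h import *
s=read_state();print(s['tcp_pos'],s['force'],s['grasp_force'],s['finger_gap']*87)"
```

```text
time: 3.15
tcp_pos: [0.488, -0.0793, 0.0607]
tool_rot: [[0.0, 1.0, 0.0], [1.0, -0.0, 0.0], [0.0, 0.0, -1.0]]
force: [1.0, 0.1, -0.5]
finger_gap: 0.631
grasp_force: 0.0
[ 0.488  -0.0793  0.0607] [ 0.9853  0.1239 -0.4772] 0.0 54.893268259552784
```

```bash
python3 -m crank '{"moves":[{"xyz":[0,0,0],"spin":0,"claw":1},{"xyz":[0,0,0],"spin":0,"claw":1},{"xyz":[0,0,0],"spin":0,"claw":1},{"xyz":[0,0,0],"spin":0,"claw":1},{"xyz":[0,0,0],"spin":0,"claw":1},{"xyz":[0,0,0],"spin":0,"claw":1},{"xyz":[0,0,0],"spin":0,"claw":1},{"xyz":[0,0,0],"spin":0,"claw":1},{"xyz":[0,0,0],"spin":0,"claw":1},{"xyz":[0,0,0],"spin":0,"claw":1}]}'; python3 -c "
from h import *
s=read_state();print(s['tcp_pos'],s['force'],s['grasp_force'],s['finger_gap']*87)
print(rel([.5177,.082,.145]))"
```

```text
time: 4.15
tcp_pos: [0.4879, -0.0794, 0.0605]
tool_rot: [[0.0, 1.0, 0.0], [1.0, -0.0, 0.0], [0.0, 0.0, -1.0]]
force: [0.0, -0.2, -0.5]
finger_gap: 0.147
grasp_force: 30.0
[ 0.4879 -0.0794  0.0605] [ 0.0217 -0.1834 -0.529 ] 29.99991238117218 12.804110941753105
[16.1371  2.9829 -8.4464]
```

```bash
python3 -m crank '{"moves":[{"xyz":[0,0,-2],"spin":0,"claw":1},{"xyz":[0,0,-4],"spin":0,"claw":1},{"xyz":[0,0,-6],"spin":0,"claw":1},{"xyz":[3,0.6,-6],"spin":0,"claw":1},{"xyz":[6.5,1.2,-6],"spin":0,"claw":1},{"xyz":[10,2,-6],"spin":0,"claw":1},{"xyz":[13,2.5,-6],"spin":0,"claw":1},{"xyz":[16.1,3,-5.5],"spin":0,"claw":1},{"xyz":[16.1,3,-5.5],"spin":0,"claw":1},{"xyz":[16.1,3,-5.5],"spin":0,"claw":1}]}'; python3 -c "
from h import *
s=read_state();print(s['tcp_pos'],s['force'],s['grasp_force'],s['finger_gap']*87)
p=s['tcp_pos'];print(proj('side',p-[0,0,.0547]),proj('side',p-[0,0,.0187]),proj('top',p-[0,0,.0547]))
im=shot('side','s2');
cv2.imwrite('pics/s2.png',cv2.resize(im[160:260,230:330,::-1],(600,600),interpolation=cv2.INTER_CUBIC))"
```

```text
time: 5.15
tcp_pos: [0.5177, 0.082, 0.1153]
tool_rot: [[-0.001, 1.0, -0.001], [1.0, 0.001, -0.001], [-0.001, -0.001, -1.0]]
force: [0.2, -0.4, -0.8]
finger_gap: 0.148
grasp_force: 30.0
[0.5177 0.082  0.1153] [ 0.2414 -0.4163 -0.8402] 30.000151097774506 12.882450460872837
[282.7761 213.844 ] [283.5368 196.7522] [290.5049 212.2626]
```

View pics/s2.png

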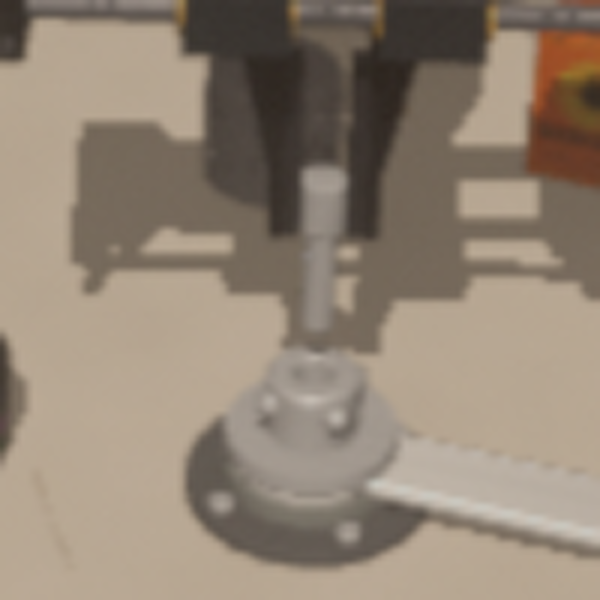

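The pin hangs straight, with its lower end at about (282.4,213.7) in the full image against a predicted (282.8,213.8). The bore mouth is at about (282.5,221.8). Next I'll get the remaining offset numerically.

```bash
python3 - <<'E'
from h import *
print(plane("side",(282.5,221.8),.044), proj("side",[.5177,.082,.044]),proj("top",[.5177,.082,.044]))
g=np.load("pics/s2.npy").astype(int).mean(2)
print("cols 274..292"); 
for v in range(210,232): print(v,g[v,272:294].astype(int))
t=np.load("pics/top0.npy").astype(int).mean(2)
print("top 280..300")
for v in range(204,223): print(v,t[v,280:301].astype(int))
E
```

```text
[0.5178 0.0809 0.044 ] [282.4499 221.3969] [290.4443 213.375 ]
cols 274..292
210 [164 165 164 162 146 114 104 104 113 131 138 139 132 134 150 160 145 111
 103 103 104 104]
211 [165 166 166 165 159 138 109 105 116 132 139 138 130 120 123 142 141 109
 104 104 104 105]
212 [167 166 166 166 164 147 112 106 117 133 139 137 128 114 107 115 117 106
 105 104 104 106]
213 [167 167 167 167 165 146 111 106 118 133 140 137 127 113 105 106 106 104
 104 104 104 111]
214 [167 167 167 167 165 148 112 105 114 129 136 134 123 110 106 105 104 105
 104 104 108 131]
215 [167 167 167 167 164 145 112 107 108 112 114 112 107 107 105 105 106 106
 105 104 109 136]
216 [167 167 167 166 153 125 109 109 107 106 105 104 104 106 107 105 105 105
 105 105 108 138]
217 [167 167 167 165 150 118 114 120 117 105 101 102 104 110 110 110 110 106
 105 105 110 138]
218 [167 167 167 166 158 145 141 143 142 131 114 111 123 136 130 135 137 117
 113 113 116 141]
219 [167 166 166 160 154 152 150 151 156 165 168 159 152 150 145 147 153 153
 153 154 155 159]
220 [167 165 159 151 152 152 150 148 150 155 154 149 152 152 149 149 150 
[... 2108 characters left out ...]
3 176 169 158 151 147 148 158 171 176 175 174 177
 179 181 181]
216 [127 125 130 143 153 168 176 176 169 163 159 162 170 176 176 172 172 177
 181 181 180]
217 [127 127 132 142 145 156 171 177 177 175 173 174 176 176 171 168 173 178
 181 181 178]
218 [128 128 129 132 130 136 153 167 173 176 176 175 174 175 172 170 175 180
 180 181 173]
219 [137 133 128 127 123 122 130 143 152 159 161 162 167 177 179 177 178 180
 181 180 169]
220 [154 151 144 142 142 138 132 127 127 133 141 148 157 171 177 178 180 181
 180 177 160]
221 [160 169 169 169 168 165 158 146 138 142 153 159 160 167 176 179 181 181
 179 167 143]
222 [145 170 179 179 179 178 174 170 167 169 173 175 172 175 179 180 181 180
 172 151 126]
```

```bash
python3 -m crank '{"moves":[{"xyz":[-0.06,-0.04,0.5],"spin":0,"claw":1},{"xyz":[-0.06,-0.04,1.0],"spin":0,"claw":1},{"xyz":[-0.06,-0.04,1.3],"spin":0,"claw":1},{"xyz":[-0.06,-0.04,1.5],"spin":0,"claw":1},{"xyz":[-0.06,-0.04,1.7],"spin":0,"claw":1},{"xyz":[-0.06,-0.04,1.8],"spin":0,"claw":1},{"xyz":[-0.06,-0.04,1.9],"spin":0,"claw":1},{"xyz":[-0.06,-0.04,1.95],"spin":0,"claw":1},{"xyz":[-0.06,-0.04,1.95],"spin":0,"claw":1},{"xyz":[-0.06,-0.04,1.95],"spin":0,"claw":1}]}'; python3 -c "
from h import *
s=read_state();print(s['tcp_pos'],s['force'],s['ft_torque'],s['grasp_force'],s['finger_gap']*87)"
```

```text
time: 6.2
tcp_pos: [0.5175, 0.0811, 0.0961]
tool_rot: [[0.0, 1.0, 0.0], [1.0, -0.0, 0.0], [0.0, 0.0, -1.0]]
force: [-0.6, -0.6, 0.0]
finger_gap: 0.146
grasp_force: 30.0
[0.5175 0.0811 0.0961] [-0.5999 -0.555   0.0394] [-0.028   0.0825 -0.0011] 30.000121593475342 12.73486547567652
```

```bash
python3 -m crank '{"moves":[{"xyz":[0,0,0.1],"spin":0,"claw":1},{"xyz":[0,0,0.2],"spin":0,"claw":1},{"xyz":[0,0,0.3],"spin":0,"claw":1},{"xyz":[0,0,0.4],"spin":0,"claw":1},{"xyz":[0,0,0.5],"spin":0,"claw":1},{"xyz":[0,0,0.6],"spin":0,"claw":1},{"xyz":[0,0,0.7],"spin":0,"claw":1},{"xyz":[0,0,0.8],"spin":0,"claw":1},{"xyz":[0,0,0.8],"spin":0,"claw":1},{"xyz":[0,0,0.8],"spin":0,"claw":1}]}'; python3 -c "
from h import *
s=read_state();print(s['tcp_pos'],s['force'],s['ft_torque'],s['finger_gap']*87)"
```

```text
time: 7.2
tcp_pos: [0.5175, 0.0811, 0.088]
tool_rot: [[0.0, 1.0, -0.0], [1.0, -0.0, 0.0], [0.0, -0.0, -1.0]]
force: [0.7, 1.7, -1.1]
finger_gap: 0.15
grasp_force: 30.0
[0.5175 0.0811 0.088 ] [ 0.6893  1.6638 -1.1024] [ 0.4212 -0.0376  0.0102] 13.057491274969623
```

It's in the bore. The wall pushes slightly toward +y, so I'll ease that way as I lower.

```bash
python3 -m crank '{"moves":[{"xyz":[0.05,0,0.2],"spin":0,"claw":1},{"xyz":[0.06,0,0.5],"spin":0,"claw":1},{"xyz":[0.06,0,0.8],"spin":0,"claw":1},{"xyz":[0.06,0,1.1],"spin":0,"claw":1},{"xyz":[0.06,0,1.4],"spin":0,"claw":1},{"xyz":[0.06,0,1.7],"spin":0,"claw":1},{"xyz":[0.06,0,2.0],"spin":0,"claw":1},{"xyz":[0.06,0,2.2],"spin":0,"claw":1},{"xyz":[0.06,0,2.3],"spin":0,"claw":1},{"xyz":[0.06,0,2.3],"spin":0,"claw":1}]}'; python3 -c "
from h import *
s=read_state();print(s['tcp_pos'],s['force'],s['ft_torque'],s['finger_gap']*87)"
```

```text
time: 8.2
tcp_pos: [0.5174, 0.0817, 0.0649]
tool_rot: [[-0.0, 1.0, -0.0], [1.0, 0.0, 0.0], [0.0, -0.0, -1.0]]
force: [0.5, 2.3, -1.5]
finger_gap: 0.144
grasp_force: 30.0
[0.5174 0.0817 0.0649] [ 0.4504  2.3102 -1.4715] [ 0.5622 -0.0889 -0.001 ] 12.56451650568053
```

```bash
python3 -m crank '{"moves":[{"xyz":[0.05,0,0.1],"spin":0,"claw":1},{"xyz":[0.05,0,0.2],"spin":0,"claw":1},{"xyz":[0.05,0,0.2],"spin":0,"claw":1},{"xyz":[0.05,0,0.2],"spin":0,"claw":-1},{"xyz":[0.05,0,0.2],"spin":0,"claw":-1},{"xyz":[0.05,0,0.2],"spin":0,"claw":-1},{"xyz":[0.05,0,0.2],"spin":0,"claw":-1},{"xyz":[0.05,0,0.2],"spin":0,"claw":-1},{"xyz":[0.05,0,-1.5],"spin":0,"claw":-1},{"xyz":[0.05,0,-5.5],"spin":0,"claw":-1}]}'; python3 -c "
from h import *
s=read_state();print(s['tcp_pos'],s['force'],s['ft_torque'],s['finger_gap']*87)
im=shot('side','s3');c1=im[190:260,240:340,::-1]
cv2.imwrite('pics/s3.png',cv2.resize(c1,(800,560),interpolation=cv2.INTER_CUBIC))
print(proj('side',[.5175,.082,.06]))
print(rel([.5045,.2525,.12]))"
```

```text
time: 9.2
tcp_pos: [0.5154, 0.0817, 0.1182]
tool_rot: [[-0.0, 1.0, -0.005], [1.0, 0.0, -0.002], [-0.002, -0.005, -1.0]]
force: [1.8, 0.8, 0.1]
finger_gap: 0.698
grasp_force: 0.0
[0.5154 0.0817 0.1182] [1.7627 0.7832 0.0601] [-0.0424  0.0036  0.0167] 60.72729389672741
[282.66   214.0811]
[17.0469 -1.5294  0.6139]
```

View pics/s3.png

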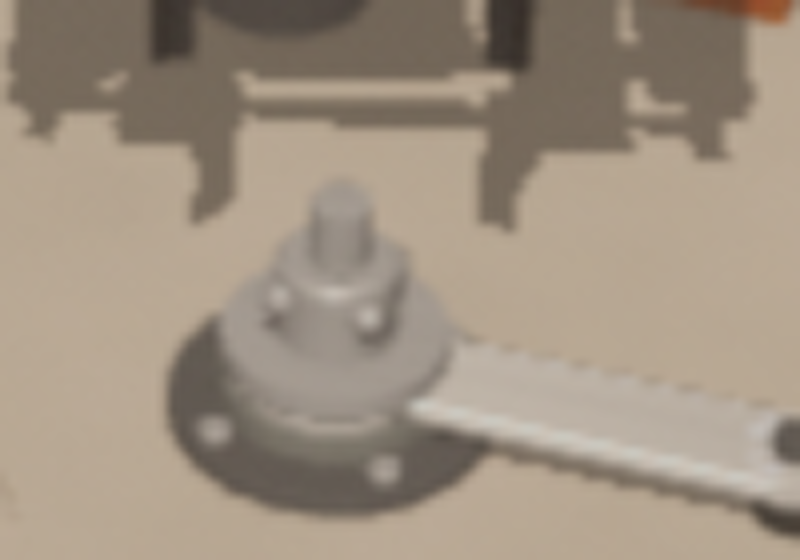

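The pin's head sits on the stud, with its top at about (282.3,214.3) against a predicted (282.7,214.1), so it's seated. Now for the cap.

```bash
python3 -m crank '{"moves":[{"xyz":[4,-0.3,0],"spin":0,"claw":-1},{"xyz":[8,-0.6,0],"spin":0,"claw":-1},{"xyz":[12,-1,0],"spin":0,"claw":-1},{"xyz":[15.5,-1.3,0],"spin":0,"claw":-1},{"xyz":[17,-1.35,0],"spin":0,"claw":-1},{"xyz":[17,-1.35,1],"spin":0,"claw":-1},{"xyz":[17,-1.35,3],"spin":0,"claw":-1},{"xyz":[17,-1.35,3],"spin":0,"claw":-1},{"xyz":[17,-1.35,3],"spin":0,"claw":-1},{"xyz":[17,-1.35,3],"spin":0,"claw":-1}]}'; python3 -c "
from h import *
s=read_state();print(s['tcp_pos'],s['force'],s['ft_torque'],s['finger_gap']*87)
im=shot('side','s4');im=im[110:220,210:350,::-1]
cv2.imwrite('pics/s4.png',cv2.resize(im,(700,550),interpolation=cv2.INTER_CUBIC))
print(proj('side',s['tcp_pos']-[0,0,.017]),rel([.504,.252,.030]))"
```

```text
time: 10.25
tcp_pos: [0.5046, 0.2513, 0.0908]
tool_rot: [[0.001, 1.0, 0.001], [1.0, -0.001, 0.0], [0.0, 0.001, -1.0]]
force: [0.1, 0.7, 0.3]
finger_gap: 1.0
grasp_force: 0.0
[0.5046 0.2513 0.0908] [0.0626 0.7419 0.3423] [-0.0832  0.0575 -0.013 ] 86.99282239323733
[276.1295 157.6249] [ 0.0327 -0.0713  6.088 ]
```

View pics/s4.png

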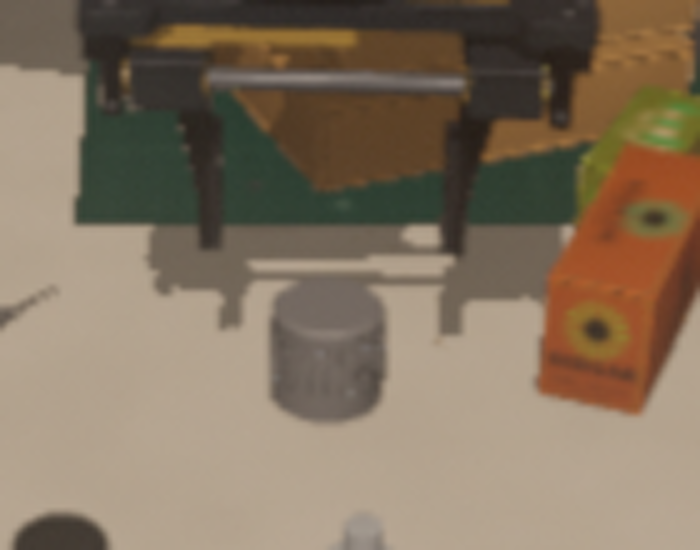

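Cap at about (275.6,172), centred between the fingers. The orange box is clear of the right finger. I'll lower and grip.

```bash
python3 -m crank '{"moves":[{"xyz":[0.05,-0.05,2],"spin":0,"claw":-1},{"xyz":[0.05,-0.05,4],"spin":0,"claw":-1},{"xyz":[0.05,-0.05,5],"spin":0,"claw":-1},{"xyz":[0.05,-0.05,5.75],"spin":0,"claw":-1},{"xyz":[0.05,-0.05,5.75],"spin":0,"claw":1},{"xyz":[0.05,-0.05,5.75],"spin":0,"claw":1},{"xyz":[0.05,-0.05,5.75],"spin":0,"claw":1},{"xyz":[0.05,-0.05,5.75],"spin":0,"claw":1},{"xyz":[0.05,-0.05,5.75],"spin":0,"claw":1},{"xyz":[0.05,-0.05,5.75],"spin":0,"claw":1}]}'
python3 -m crank '{"moves":[{"xyz":[0,0,0],"spin":0,"claw":1},{"xyz":[0,0,0],"spin":0,"claw":1},{"xyz":[0,0,0],"spin":0,"claw":1},{"xyz":[0,0,0],"spin":0,"claw":1},{"xyz":[0,0,0],"spin":0,"claw":1},{"xyz":[0,0,-1],"spin":0,"claw":1},{"xyz":[0,0,-3],"spin":0,"claw":1},{"xyz":[0,0,-5],"spin":0,"claw":1},{"xyz":[0,0,-7],"spin":0,"claw":1},{"xyz":[0,0,-7],"spin":0,"claw":1}]}'; python3 -c "
from h import *
s=read_state();print(s['tcp_pos'],s['force'],s['ft_torque'],s['finger_gap']*87)
print(rel([.5175,.082,.13]))"
```

```text
time: 11.3
tcp_pos: [0.5036, 0.2527, 0.0328]
tool_rot: [[0.0, 1.0, 0.0], [1.0, -0.0, 0.0], [0.0, 0.0, -1.0]]
force: [-0.6, 0.3, -0.1]
finger_gap: 0.54
grasp_force: 27.8
time: 12.3
tcp_pos: [0.5049, 0.2532, 0.1056]
tool_rot: [[0.0, 1.0, 0.004], [1.0, -0.0, 0.003], [0.003, 0.004, -1.0]]
force: [-0.7, -0.2, -0.4]
finger_gap: 0.538
grasp_force: 30.0
[0.5049 0.2532 0.1056] [-0.7363 -0.1571 -0.4109] [-0.0597  0.0602 -0.0436] 46.80361128927607
[-17.1173   1.2709  -2.4867]
```

```bash
python3 -m crank '{"moves":[{"xyz":[-2,0.2,-1],"spin":0,"claw":1},{"xyz":[-5,0.4,-1],"spin":0,"claw":1},{"xyz":[-8.5,0.7,-1],"spin":0,"claw":1},{"xyz":[-12,1,-1],"spin":0,"claw":1},{"xyz":[-15,1.2,-1],"spin":0,"claw":1},{"xyz":[-17.05,1.35,-1],"spin":0,"claw":1},{"xyz":[-17.05,1.35,-1],"spin":0,"claw":1},{"xyz":[-17.05,1.35,-1],"spin":0,"claw":1},{"xyz":[-17.05,1.35,-1],"spin":0,"claw":1},{"xyz":[-17.05,1.35,-1],"spin":0,"claw":1}]}'; python3 -c "
from h import *
s=read_state();print(s['tcp_pos'],s['force'],s['ft_torque'],s['finger_gap']*87)
im=shot('side','s5');im=im[165:255,230:350,::-1]
cv2.imwrite('pics/s5.png',cv2.resize(im,(720,540),interpolation=cv2.INTER_CUBIC))
p=s['tcp_pos'];print('rim',proj('side',p-[0,0,.0327]),'top',proj('side',p+[0,0,.0103]),'rimnear',proj('side',p-[0,.024,.0327]),'pintop',proj('side',[p[0],p[1],.06]))"
```

```text
time: 13.3
tcp_pos: [0.5168, 0.0831, 0.1124]
tool_rot: [[-0.002, 1.0, -0.0], [1.0, 0.002, 0.0], [0.0, -0.0, -1.0]]
force: [-0.6, 0.2, -0.9]
finger_gap: 0.541
grasp_force: 30.0
[0.5168 0.0831 0.1124] [-0.6119  0.194  -0.8554] [-0.0679  0.0221  0.0214] 47.03341452371166
rim [282.6378 204.4858] top [283.5586 183.3979] rimnear [282.6958 212.8727] pintop [282.2352 213.7058]
```

View pics/s5.png

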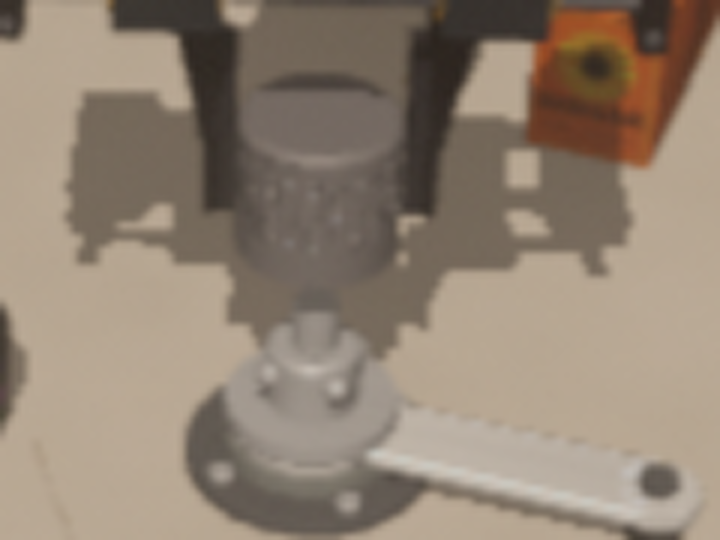

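```bash
python3 - <<'E'
from h import *
print(read_state()['tcp_pos'])
g=np.load("pics/s5.npy").astype(int).mean(2)
print(g[204:217,278:287:2].astype(int).T)   # rim lower edge columns
print(g[204,266:302].astype(int))
print(plane("side",(282.3,203.7),.0797),plane("side",(282.1,221.7),.044))
# foot disc: dark, z=.006, dia 76: bounding box from original side view
s=np.load("pics/s5.npy").astype(int).mean(2)
print(s[236:256,278:290:3].T.astype(int)); print(s[240,256:266].astype(int),s[232,256:270].astype(int))
for y in(.080,.082,.084): print(y,proj("side",[.5175,y-.038,.006]),proj("side",[.5175-.038,y,.006]),proj("side",[.5175,y-.014,.044]))
E
```

```text
[0.5168 0.083  0.1124]
[[103 114 108 103 103 103 103 104 104 104 103 105 106]
 [ 97 100 101 103 104 104 104 104 103  99  96  97 101]
 [106 107 114 109 104 104 104 103 102  98  95  96 103]
 [ 99 101 102 102 103 103 103 103 102  98  96  96 102]
 [101 102 102 101 100 102 101 101 102 101 101 100 100]]
[103 103  97  86  84  87  88  89  99 107 101 103 103 102  97  99 106 103
  99  98 101 101 106 107  96  94  94  86  82  79 102 115 104 103 103 103]
[0.5162 0.0853 0.0797] [0.5171 0.0811 0.044 ]
[[153 154 153 150 147 146 151 154 132 116 112 102  92  90  89  92  90  95
  134 159]
 [152 153 153 152 148 145 137 157 136 117 113 107  94  90  90  89  93  93
  120 156]
 [151 153 154 151 147 145 137 153 135 117 112 106  96  90  89  90  93  92
  120 157]
 [152 152 152 147 141 137 148 134 118 111 111 136 147 150 120  96  90  96
  142 163]]
[168 168 168 166 144  96  89  89  87  89] [167 167 166 167 166 164 151 122 100  90  92 114 142 152]
0.08 [281.6468 252.899 ] [260.4234 238.2838] [282.3685 227.068 ]
0.082 [281.6441 252.1329] [260.4603 237.572 ] [282.3643 226.3491]
0.084 [281.6414 251.3698] [260.4971 236.8628] [282.3602 225.633 ]
```

Relative cap-to-stud displacements from both views agree at about (0.0133, -0.1704), so the target TCP is about (0.5173, 0.0823). That also matches where the pin seated.

```bash
python3 -m crank '{"moves":[{"xyz":[-0.07,0.05,1],"spin":0,"claw":1},{"xyz":[-0.07,0.05,2],"spin":0,"claw":1},{"xyz":[-0.07,0.05,2.8],"spin":0,"claw":1},{"xyz":[-0.07,0.05,3.1],"spin":0,"claw":1},{"xyz":[-0.07,0.05,3.3],"spin":0,"claw":1},{"xyz":[-0.07,0.05,3.5],"spin":0,"claw":1},{"xyz":[-0.07,0.05,3.6],"spin":0,"claw":1},{"xyz":[-0.07,0.05,3.7],"spin":0,"claw":1},{"xyz":[-0.07,0.05,3.8],"spin":0,"claw":1},{"xyz":[-0.07,0.05,3.8],"spin":0,"claw":1}]}'; python3 -c "
from h import *
s=read_state();print(s['tcp_pos'],s['force'],s['ft_torque'],s['finger_gap']*87)"
```

```text
time: 14.35
tcp_pos: [0.5175, 0.0814, 0.0745]
tool_rot: [[-0.0, 1.0, 0.0], [1.0, 0.0, 0.0], [0.0, 0.0, -1.0]]
force: [0.2, -0.8, 0.2]
finger_gap: 0.54
grasp_force: 30.0
[0.5175 0.0814 0.0745] [ 0.1889 -0.8104  0.1982] [-0.0731  0.04    0.0041] 46.98925732268082
```

```bash
python3 -m crank '{"moves":[{"xyz":[0.07,0,0.1],"spin":0,"claw":1},{"xyz":[0.07,0,0.2],"spin":0,"claw":1},{"xyz":[0.07,0,0.3],"spin":0,"claw":1},{"xyz":[0.07,0,0.4],"spin":0,"claw":1},{"xyz":[0.07,0,0.5],"spin":0,"claw":1},{"xyz":[0.07,0,0.55],"spin":0,"claw":1},{"xyz":[0.07,0,0.6],"spin":0,"claw":1},{"xyz":[0.07,0,0.65],"spin":0,"claw":1},{"xyz":[0.07,0,0.7],"spin":0,"claw":1},{"xyz":[0.07,0,0.7],"spin":0,"claw":1}]}'; python3 -c "
from h import *
s=read_state();print(s['tcp_pos'],s['force'],s['ft_torque'],s['finger_gap']*87)"
```

```text
time: 15.35
tcp_pos: [0.5183, 0.0823, 0.0685]
tool_rot: [[0.0, 1.0, 0.002], [1.0, -0.0, 0.001], [0.001, 0.002, -1.0]]
force: [-2.0, -0.6, 9.2]
finger_gap: 0.536
grasp_force: 30.0
[0.5183 0.0823 0.0685] [-2.0334 -0.606   9.1645] [-0.1325  0.532  -0.0354] 46.6721479364036
```

```bash
python3 -m crank '{"moves":[{"xyz":[0,-0.04,0.05],"spin":0,"claw":1},{"xyz":[0,-0.04,0.1],"spin":0,"claw":1},{"xyz":[0,-0.04,0.15],"spin":0,"claw":1},{"xyz":[0,-0.04,0.2],"spin":0,"claw":1},{"xyz":[0,-0.04,0.25],"spin":0,"claw":1},{"xyz":[0,-0.04,0.3],"spin":0,"claw":1},{"xyz":[0,-0.04,0.35],"spin":0,"claw":1},{"xyz":[0,-0.04,0.4],"spin":0,"claw":1},{"xyz":[0,-0.04,0.4],"spin":0,"claw":1},{"xyz":[0,-0.04,0.4],"spin":0,"claw":1}]}'; python3 -c "
from h import *
s=read_state();print(s['tcp_pos'],s['force'],s['ft_torque'],s['finger_gap']*87)"
```

```text
time: 16.35
tcp_pos: [0.5171, 0.0821, 0.0634]
tool_rot: [[0.0, 1.0, 0.0], [1.0, -0.0, -0.0], [-0.0, 0.0, -1.0]]
force: [2.3, 0.1, -0.7]
finger_gap: 0.541
grasp_force: 30.0
[0.5171 0.0821 0.0634] [ 2.2534  0.1127 -0.7173] [-0.0416 -0.4721 -0.0485] 47.09667047611397
```

Past the click. Now down to the shoulder.

```bash
python3 -m crank '{"moves":[{"xyz":[0,0.02,0.1],"spin":0,"claw":1},{"xyz":[0,0.02,0.2],"spin":0,"claw":1},{"xyz":[0,0.02,0.3],"spin":0,"claw":1},{"xyz":[0,0.02,0.4],"spin":0,"claw":1},{"xyz":[0,0.02,0.45],"spin":0,"claw":1},{"xyz":[0,0.02,0.5],"spin":0,"claw":1},{"xyz":[0,0.02,0.55],"spin":0,"claw":1},{"xyz":[0,0.02,0.6],"spin":0,"claw":1},{"xyz":[0,0.02,0.65],"spin":0,"claw":1},{"xyz":[0,0.02,0.65],"spin":0,"claw":1}]}'; python3 -c "
from h import *
s=read_state();print(s['tcp_pos'],s['force'],s['ft_torque'],s['finger_gap']*87)"
```

```text
time: 17.35
tcp_pos: [0.5172, 0.0821, 0.057]
tool_rot: [[0.0, 1.0, -0.0], [1.0, -0.0, 0.0], [0.0, -0.0, -1.0]]
force: [0.7, -0.2, -0.3]
finger_gap: 0.543
grasp_force: 30.0
[0.5172 0.0821 0.057 ] [ 0.6961 -0.2462 -0.3477] [-0.104   0.0789 -0.0227] 47.21046216231026
```

```bash
python3 -m crank '{"moves":[{"xyz":[0,0,0.02],"spin":0,"claw":1},{"xyz":[0,0,0.04],"spin":0,"claw":1},{"xyz":[0,0,0.06],"spin":0,"claw":1},{"xyz":[0,0,0.08],"spin":0,"claw":1},{"xyz":[0,0,0.1],"spin":0,"claw":1},{"xyz":[0,0,0.1],"spin":0,"claw":1},{"xyz":[0,0,0.1],"spin":0,"claw":1},{"xyz":[0,0,0.1],"spin":0,"claw":1},{"xyz":[0,0,0.1],"spin":0,"claw":1},{"xyz":[0,0,0.1],"spin":0,"claw":1}]}'; python3 -c "
from h import *
s=read_state();print(s['tcp_pos'],s['force'],s['ft_torque'],s['finger_gap']*87)"
```

```text
time: 18.35
tcp_pos: [0.5174, 0.0821, 0.0565]
tool_rot: [[0.0, 1.0, 0.0], [1.0, -0.0, 0.0], [0.0, 0.0, -1.0]]
force: [-2.4, -0.3, 7.5]
finger_gap: 0.538
grasp_force: 30.0
[0.5174 0.0821 0.0565] [-2.4182 -0.3375  7.4759] [-0.2525  0.7532 -0.0508] 46.84945377681768
```

```bash
python3 -m crank '{"moves":[{"xyz":[0,-0.01,0.03],"spin":0,"claw":1},{"xyz":[0,-0.01,0.03],"spin":0,"claw":1},{"xyz":[0,-0.01,0.03],"spin":0,"claw":1},{"xyz":[0,-0.01,0.03],"spin":0,"claw":1},{"xyz":[0,-0.01,0.03],"spin":0,"claw":1},{"xyz":[0,-0.01,0.03],"spin":0,"claw":1},{"xyz":[0,-0.01,0.03],"spin":0,"claw":1},{"xyz":[0,-0.01,0.03],"spin":0,"claw":1},{"xyz":[0,-0.01,0.03],"spin":0,"claw":1},{"xyz":[0,-0.01,0.03],"spin":0,"claw":1}]}'; python3 -c "
from h import *
s=read_state();print(s['tcp_pos'],s['force'],s['finger_gap']*87)
im=shot('side','s6');im=im[180:260,200:370,::-1]
cv2.imwrite('pics/s6.png',cv2.resize(im,(800,376),interpolation=cv2.INTER_CUBIC))
print(read_state()['force'])"
```

```text
time: 19.35
tcp_pos: [0.5174, 0.0822, 0.0564]
tool_rot: [[0.0, 1.0, 0.0], [1.0, -0.0, 0.001], [0.001, 0.0, -1.0]]
force: [-4.2, -1.4, 10.0]
finger_gap: 0.539
grasp_force: 30.0
[0.5174 0.0822 0.0564] [-4.173  -1.3982 10.022 ] 46.85354056442742
[-4.0373 -0.8436 10.5578]
```

View pics/s6.png

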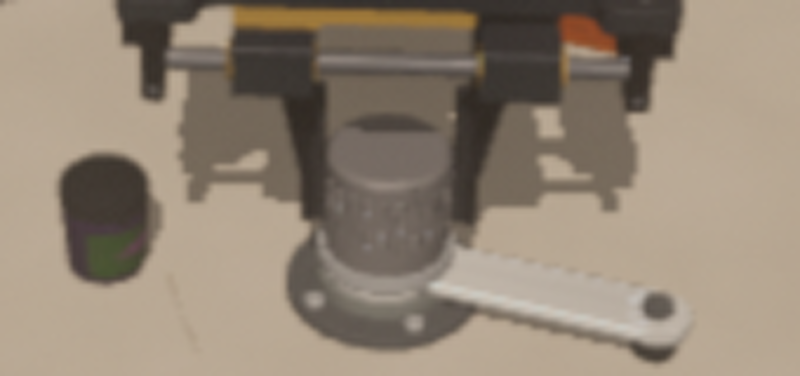

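The cap's rim sits on the lug's shoulder all round, at about (282,240), and the push reads about 10 N. The pot beside it is still where it was.

```bash
python3 -c "
from plant import arm
print(arm.finish_job())"
```

```text
the job is handed in; nothing more can be done
None
```

The job is handed in at about 19 s on the robot's clock: the pin sits in the stud with its head resting on top, and the snap cap is clicked on with its rim on the shoulder, the gripper still holding it down at about 10 N.

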